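Warm the mate cup: load the cup warmer and roll its thumbwheel to the mark

TASK

Stand the white porcelain mate upright on the round plate of the cup warmer with its whole foot on the plate, then roll the warmer's knurled thumbwheel away from the front, click by click, until its orange rib sits between the two green marks. Leave the jar, the green cup, the scoop and the bombilla where they are.

Things in the scene. Friction and masses are not known exactly. Their poses are not given: they have to be found in the camera images.
- mate_mid (a point): The white porcelain mate, a small open gourd-shaped cup, 72 mm tall, 0.22 kg; foot 42 mm across, belly 58 mm across between 26 and 46 mm above its underside, mouth 52 mm. Round about its upright z axis, so any grasp direction serves. This point is on its axis, 36 mm above its underside.
- warmer: The cup warmer, a grey slab fixed to the table, 140 (x) x 240 (y) x 28 mm high; its origin is the centre of its underside. Its x axis points from its front (robot side) to its back, y to its left. The round dark steel plate is on its +y half, the thumbwheel on its -y half.
- plate_top (a point): Centre of the top face of the round warming plate, a disc 90 mm across, 34 mm above the table; at (0, 55, 34) mm in the warmer's frame.
- wheel_top (a point): Highest point of the thumbwheel's rim, mid-width, unpressed: at (0, -75, 64) mm in the warmer's frame; it does not turn. Sprung axle: gives up to 4 mm down, 2.6 N plus 1.2 N per mm. Press about 2 mm with shut fingertips and drag along the warmer's +x: the rim goes with the finger, 7.3 mm per click, and it stays in the click it is left in.
- wheel_axle (a point): Centre of the wheel, at (0, -75, 36) mm in the warmer's frame; level axle along the warmer's y. Black rubber-coated wheel 56 mm across and 20 mm wide, lower part sunk in the slab; 24 ribs, 4 mm thick, 2 mm proud, 15 degrees apart, one of them orange. Fixed black cheeks, 22 mm radius, 6 mm thick, flank it, tops 58 mm above the table.
- green_mark (a point): Where the wheel's rim passes between the two green marks, 30 degrees to the back from straight up: at (14, -75, 60) mm in the warmer's frame. Each cheek carries nine marks, one per click, 15 degrees apart, from 60 degrees to the front to 60 degrees to the back; the seventh from the front is green, the others white.
- thumbwheel (a joint): Angle of the wheel in rad, 0 to 2.094: 0 with the orange rib at the first (front) mark, growing as the rim's top rolls to the warmer's back (+x). Clicks (rest positions) are every 0.262 (15 degrees); at 1.571, six clicks from 0, the orange rib is at the green marks. Starts at click 0 to 3. A click takes about 1 N at the rim.
- silicone_cup_mid (a point): Green silicone cup, 64 mm across, 66 mm tall, standing; this point is on its axis 35 mm above its underside. Not to be moved.
- jar_mid (a point): Amber glass jar with a steel twist cap, 62 mm across, 74 mm tall, standing; this point is on its axis 35 mm above its underside. Not to be moved.
- scoop_mid (a point): Blue plastic scoop lying on the table, bowl 44 mm across and 24 mm tall, 90 mm handle along its -x; the point is where handle and bowl meet, 12 mm above the table. Not to be moved.
- bombilla_mid (a point): Curved steel bombilla (drinking straw) lying flat, 9 mm thick, about 180 mm long, along its x; the point is near its middle. Not to be moved.
Not all that is in view belongs to the job. Leave any blue look-alike of the part that bears mate_mid alone.

How it is judged:
On the way, in this order (a step that is already met when the one before it is completed fails the run):
1. the mate stands on the plate while the wheel is still short of the mark (horizontal distance between mate_mid and plate_top below 0.023 m and z of mate_mid in the frame of plate_top between 0.031 and 0.041 m and angle between mate_mid's own z axis and vertical below 0.12 rad and value of joint thumbwheel below 1.3 rad), for 0.2 s.
2. the orange rib is at the green marks, with the mate on the plate (horizontal distance between mate_mid and plate_top below 0.023 m and z of mate_mid in the frame of plate_top between 0.031 and 0.041 m and angle between mate_mid's own z axis and vertical below 0.12 rad and value of joint thumbwheel between 1.471 and 1.671 rad), for 0.3 s.
At the end, for the whole second after the job is handed in: The mate stands upright (within 7 degrees) on the warmer's plate, its centre within 23 mm of the plate's centre (whole foot on the plate), and the wheel rests in the green mark's click: 1.571 rad within 0.1 (all of step 2); the robot touches nothing.
It fails at once if the jar, the green cup, the scoop or the bombilla is shifted by more than 30 mm (distance of any of jar_mid, silicone_cup_mid, scoop_mid, bombilla_mid from where it was at the start of the episode above 0.03 m).
It also fails if it takes over 64 s, if anything falls off the work surface, if the arm or the gripper's body presses on something with over 40 N, if the wrist force passes 120 N, or if a joint passes its speed limit or range.

ROBOT

A 6-joint arm with a two-finger parallel gripper is mounted at the origin on the work surface. World frame = base frame: x ahead of the robot, y to its left, z up, the work surface at z = 0. Lengths are in m, angles in rad, forces in N, time in s.
With the tool pointing down it reaches from about 0.3 to 0.875 m from the base axis. Payload 6.4 kg.
Tool frame: the origin (TCP) lies at the very end of the fingers, on their centre line; the grasp point (between the pads) lies 19 mm behind it (ctrl.grip_point_offset is the distance from the TCP to the grasp point, in m); x points along the fingers, z is the direction in which the jaws open and shut, and the axes are right-handed (so a half turn about x gives the same grasp; the last joint's range is limited). The gripper opens to 88 mm and grips with 3 to 60 N. Pads are 18 mm wide; open, the fingers measure 123 mm over their backs; the gripper's body (75 mm by 187 mm) begins 45 mm behind the grasp point.
Start: joints at [0.95, 0.181, 1.607, -0, 1.354, -0.206], TCP at [0.232, 0.526, 0.239] pointing down, gripper open.
Joint ranges: [-2.99, 2.99], [-0.89, 2.07], [0.3, 2.58], [-1.14, 4.28], [0, 2.63], [-3.12, 3.12]. Speed limits (rad/s): [2.57, 2.57, 3.01, 3.14, 3.14, 3.14].

INTERFACE

Orientations are given as a rotation vector (axis times angle).
In Python, from plant import ctrl gives the robot as it stands.
- The arm moves only by the tool jog_arm, never from a script. Its argument "plan" is a list of rows, each an object of numbers: "tx", "ty", "tz": the shift along the tool's x, y, z in cm; "wx", "wy", "wz": the turn, a rotation vector about the tool's x, y, z in rad; "hand": the finger opening in cm, from 0 to 8.81. A call has 1 to 10 rows; each row shifts and turns the commanded pose from where the row before left it, along the tool's axes as they then stand; what a row does not reach is not made up. A row lasts 1/12 s, in which the tool goes at most 41.7 mm and 7.16 degrees, less where a joint would pass 70% of its speed; a pose out of reach is approached as far as the arm can. A call is refused whole if a number of a shift passes 4.17 or a number of a turn 0.125, either way. A call with a gripper value outside its range is refused whole. The fingers move at their own pace and stop on an object; "grip_force" is the grip in N (left out, the last holds). Time passes only in rows, so rows that do not move let the fingers close. It gives the time, the measured TCP pose, the force and the opening at its end, in the units of the state.
- ctrl.sense(): the state, without advancing time (a new reading comes with each control period).
- ctrl.snapshot(name): name is "scene" or "top" or "wrist"; returns the picture (400x640x3 uint8, blue, green, red); there is no depth.
- ctrl.get_calibration(name): a dict with "intrinsics" (3x3 intrinsics, pixels), "dist_coeffs" ([k1, k2, p1, p2, k3] as OpenCV has them; the pictures are not rectified), "extrinsics" (4x4, takes a point from world to camera coordinates). Camera axes: x right, y down, z forward; pixel columns grow to the right and rows downward; lengths in m; the calibration is good to about 2 mm. A picture is of the moment at which its call begins: read the wrist's pose just before it. get_calibration takes no time and is no camera call; for the wrist camera it gives the pose at the moment of the call.
- ctrl.close_job(): hands the job in, once; it reports no verdict.
The state is a dict: "t": time; "q": joint angles; "dq": joint speeds; "tau": joint torques, N m; "position": TCP position; "eef_rot": TCP orientation; "ft_force": force on the tool from outside, world axes, zero at the start; "torque": the same for the moment, N m; "width": opening from 0.0 (shut) to 1.0 (fully open).
Only numpy, scipy, OpenCV 4.12 (cv2) and the standard library are available. Lean on these libraries where they do the work, as an engineer would, in place of code of your own. Each camera call takes 0.05 s, during which the arm holds its last target. There are 200 camera calls.

## Working session

There is one attempt and no reset: what is moved stays moved. The work goes in short steps, Python scripts to look and compute and a tool call to move; the robot and the scene stay as the last step left them, time stands still between calls to the robot, and variables do not carry over. Pictures are saved under pics/ and viewed, about 8 in all and at most 12, crops included, and the job is handed in when it is done.

Besides the shell and the picture viewer there is one more tool, called after "Request:" in YAML: its name, and indented under it one key for each argument. jog_arm: Moves the arm, as the interface text tells. Its arguments: {"type":"object","properties":{"plan":{"type":"array"},"grip_force":{"type":"number"}},"required":["plan"]}

```bash
mkdir -p pics
cat > h.py <<'E'
import numpy as np, cv2
from plant import ctrl
from scipy.spatial.transform import Rotation as R
def cal(n):
    c=ctrl.get_calibration(n); return [np.array(c[k],float) for k in("intrinsics","dist_coeffs","extrinsics")]
def pix2z(n,uv,z,c=None):
    K,d,T=c or cal(n); p=cv2.undistortPoints(np.array(uv,float).reshape(-1,1,2),K,d).reshape(-1,2)
    Rm,t=T[:3,:3],T[:3,3]; o=-Rm.T@t; r=np.c_[p,np.ones(len(p))]@Rm
    return o+r*((np.array(z)-o[2])/r[:,2])[:,None]
def proj(n,P,c=None):
    K,d,T=c or cal(n); return cv2.projectPoints(np.array(P,float).reshape(-1,1,3),cv2.Rodrigues(T[:3,:3])[0],T[:3,3],K,d)[0].reshape(-1,2)
E
python3 - <<'E'
from h import *
s=ctrl.sense(); print(s)
for n in("scene","top"):
    cv2.imwrite(f"pics/{n}0.png",ctrl.snapshot(n)); K,d,T=cal(n); print(n,K[0,0],-T[:3,:3].T@T[:3,3],T[:3,:3].round(2).tolist())
print(R.from_rotvec(s["eef_rot"]).as_matrix().round(3))
E
```

```text
{'t': 0.0, 'q': array([ 9.49681103e-01,  1.81522789e-01,  1.60798869e+00, -1.90368739e-05,
        1.35384168e+00, -2.06296487e-01]), 'dq': array([ 1.36289947e-03, -1.06704774e-05, -3.46404291e-04,  2.29514697e-03,
       -1.98799522e-03, -7.55751808e-04]), 'tau': array([ 1.86273981e-03, -4.33862829e+01, -3.41860127e+01,  7.04774517e-02,
        3.83995101e-02, -1.76457384e-04]), 'position': array([0.23140365, 0.5257884 , 0.23782976]), 'eef_rot': array([-0.89920279,  1.37902519,  0.89812257]), 'ft_force': array([-0.88980447,  0.3078052 , -0.35410053]), 'torque': array([-0.04908467,  0.01887877,  0.01377539]), 'width': 1.0008014166522956}
scene 386.41374684834125 [ 1.28527192 -0.25335687  0.64003478] [[0.29, 0.96, 0.01], [0.6, -0.17, -0.78], [-0.75, 0.24, -0.62]]
top 375.3599856357494 [ 0.3682009  -0.02416482  1.02419579] [[-0.04, -1.0, -0.01], [-0.97, 0.04, -0.22], [0.22, -0.0, -0.97]]
[[-0.001 -0.915  0.403]
 [-0.001  0.403  0.915]
 [-1.     0.    -0.002]]
```

View pics/top0.png

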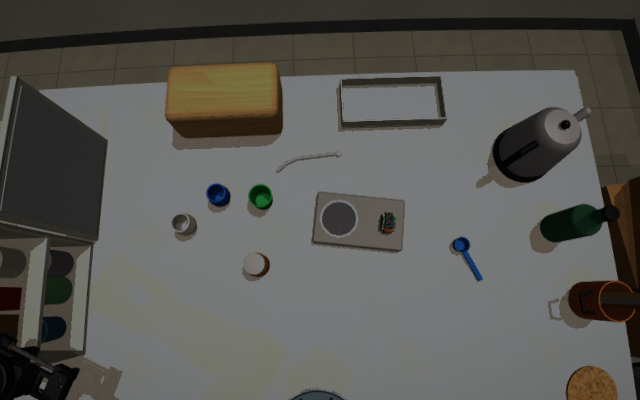

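View pics/scene0.png

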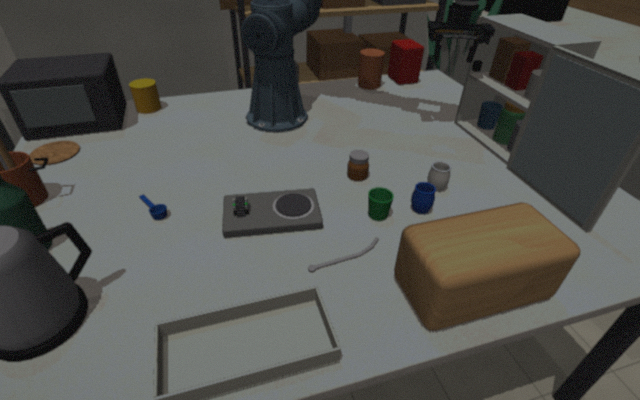

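The top view has the white mate at (183,225), blue look-alike at (218,195), green cup at (261,197), jar at (256,265), plate at (339,218) and wheel at (388,223). I'll enlarge the mate and the warmer.

Run:
```python
import cv2,numpy as np
t=cv2.imread("pics/top0.png");s=cv2.imread("pics/scene0.png")
f=lambda i,x,y,w,h,k:np.clip(cv2.resize(i[y:y+h,x:x+w],None,fx=k,fy=k,interpolation=cv2.INTER_CUBIC)*1.7,0,255).astype('uint8')
# A: top mate 150..250 x 175..250 *4 ; B scene mate 400..500,150..225 *4 ; C top warmer 308..408,185..260 ; D scene wheel/warmer 220..330,180..
c=np.vstack([np.hstack([f(t,150,178,100,75,4),f(s,380,150,100,75,4)]),np.hstack([f(t,310,185,100,75,4),f(s,222,175,100,75,4)])])
cv2.imwrite("pics/c1.png",c)
```

```text
(no output)
```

View pics/c1.png

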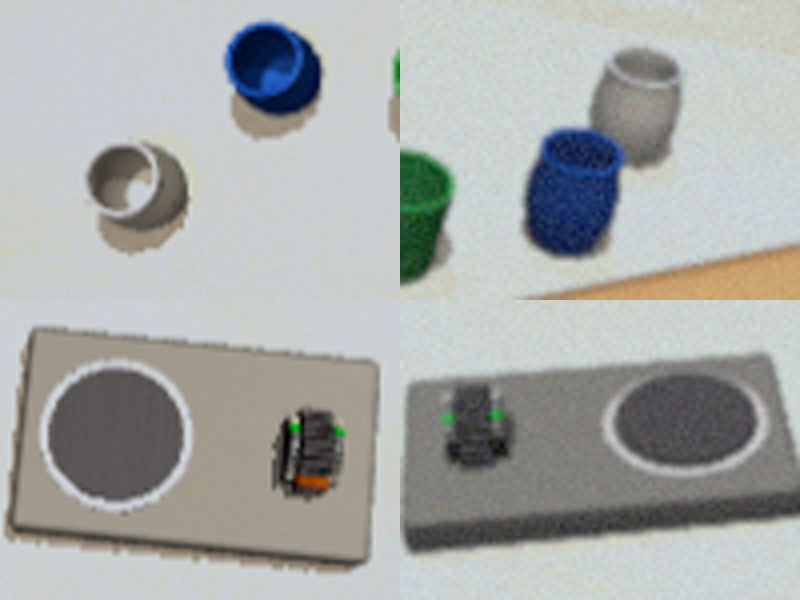

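Run:
```python
from h import *
P=lambda u,v,ox,oy:(ox+u/4-.375,oy+v/4-.375)
m=pix2z("top",[P(123,179,150,178)],.072)[0]; m2=pix2z("scene",[P(645,68,280,150)],.072)[0]
print("mate",m,m2)
p=pix2z("top",[P(116,135,310,185)],.034)[0]; p2=pix2z("scene",[P(685,422,122,100)],.034)[0]
print("plate",p,p2)
# slab top corners z=.028: BL(back-left) , BR, FR, FL in image
c=pix2z("top",[P(34,28,310,185),P(378,60,310,185),P(366,262,310,185),P(14,230,310,185)],.028)
print("corners",c.tolist())
back=c[1]-c[0];front=c[2]-c[3]
for e in(back,front): print(np.linalg.norm(e),np.degrees(np.arctan2(-e[1],-e[0]))-90)
yaw=np.mean([np.arctan2(e[0],-e[1]) for e in(back,front)]); print("yaw deg",np.degrees(yaw))
ctr=c.mean(0);Rz=lambda a:R.from_euler("z",a).as_matrix()
print("ctr",ctr,"plate pred",ctr+Rz(yaw)@[0,.055,0])
o=p-Rz(yaw)@np.array([0,.055,.034]);print("origin",o)
for a in (-60,-45,-30,-15,0,30):
    r=np.radians(a);w=o+Rz(yaw)@[.028*np.sin(r),-.075,.036+.028*np.cos(r)]
    q=proj("top",w)[0];print(a,((q-[310,185])*4).round(1))
```

```text
mate [0.5426907 0.3350497 0.072    ] [0.54988252 0.33356704 0.072     ]
plate [ 0.54436741 -0.07773991  0.034     ] [ 0.55566954 -0.0797066   0.034     ]
corners [[0.6218840604310379, -0.02567280328612028, 0.027999999999999914], [0.5901958423216647, -0.2593413366134881, 0.028000000000000025], [0.45350417207714533, -0.23945527275034373, 0.028000000000000025], [0.48405425879668884, -0.007201901351603004, 0.028000000000000025]]
0.23580739308662574 -7.72287296931124
0.23425399959158225 -7.493537560655653
yaw deg -7.60820526498345
ctr [ 0.53740958 -0.13291783  0.028     ] plate pred [ 0.54469149 -0.07840202  0.028     ]
origin [ 5.37085505e-01 -1.32255718e-01  2.77555756e-17]
-60 [310.4 183.7]
-45 [312.3 175.7]
-30 [314.  165.8]
-15 [315.3 154.9]
0 [316.2 143.7]
30 [316.3 123.6]
```

The warmer's yaw is about -7.6°, and the orange rib is near the front at click 0 or 1. The top and scene cameras disagree by about 8 mm in x, so I'll check the mate from near with the wrist camera.

Request:
jog_arm:
  plan:
    - {"ty": -3.65,"tz": -0.49,"tx": 0.1,"hand": 8.8}
    - {"ty": -3.65,"tz": -0.49,"tx": 0.1}
    - {"ty": -3.65,"tz": -0.49,"tx": 0.1}
    - {"ty": -3.65,"tz": -0.49,"tx": 0.1}
    - {"ty": -3.65,"tz": -0.49,"tx": 0.1}
    - {"ty": -3.65,"tz": -0.49,"tx": 0.1}
    - {"ty": -3.65,"tz": -0.49,"tx": 0.1}
    - {"ty": -3.65,"tz": -0.49,"tx": 0.1}
    - {"ty": -3.65,"tz": -0.49,"tx": 0.1}
    - {"ty": -3.65,"tz": -0.49,"tx": 0.1}

```text
schema error: expected keys tx, ty, tz, wx, wy, wz, hand
```

Request:
jog_arm:
  plan:
    - {}
    - {}

```text
schema error: expected keys tx, ty, tz, wx, wy, wz, hand
```

Run:
```python
from h import *
s=ctrl.sense();print(s["position"],R.from_rotvec(s["eef_rot"]).as_matrix().round(3).tolist())
K,d,T=c=cal("wrist");i=ctrl.snapshot("wrist");np.savez("w1",K=K,d=d,T=T)
cv2.imwrite("pics/w1.png",i);print(-T[:3,:3].T@T[:3,3]);print(proj("wrist",[[.5427,.335,.072],[.5499,.3336,.072]],c))
```

```text
[0.23143586 0.52586081 0.23793202] [[-0.001, -0.915, 0.403], [-0.001, 0.403, 0.915], [-1.0, 0.0, -0.001]]
[0.16766221 0.55603201 0.38378766]
[[283.45903155 418.33447405]
 [284.68949623 421.75397376]]
```

View pics/w1.png

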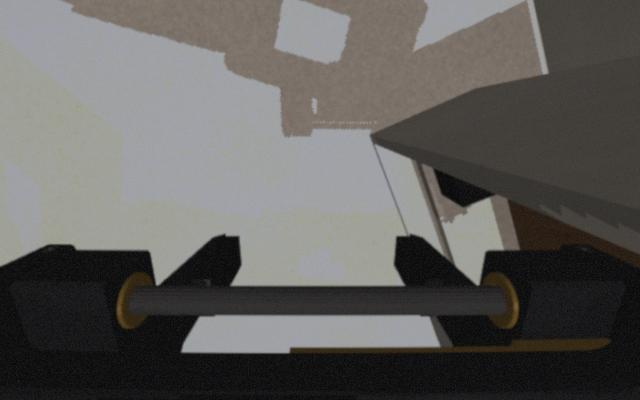

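The arm did not move: every row needs all the keys. The wrist picture shows the fingers at about rows 240–350, with the view extending toward tool +y. I'll stop about 5 cm past the mate so that it is in view.

Request:
jog_arm:
  plan:
    - {"tx": 0.1,"ty": -4.1,"tz": -0.49,"wx": 0,"wy": 0,"wz": 0,"hand": 8.8}
    - {"tx": 0.1,"ty": -4.1,"tz": -0.49,"wx": 0,"wy": 0,"wz": 0,"hand": 8.8}
    - {"tx": 0.1,"ty": -4.1,"tz": -0.49,"wx": 0,"wy": 0,"wz": 0,"hand": 8.8}
    - {"tx": 0.1,"ty": -4.1,"tz": -0.49,"wx": 0,"wy": 0,"wz": 0,"hand": 8.8}
    - {"tx": 0.1,"ty": -4.1,"tz": -0.49,"wx": 0,"wy": 0,"wz": 0,"hand": 8.8}
    - {"tx": 0.1,"ty": -4.1,"tz": -0.49,"wx": 0,"wy": 0,"wz": 0,"hand": 8.8}
    - {"tx": 0.1,"ty": -4.1,"tz": -0.49,"wx": 0,"wy": 0,"wz": 0,"hand": 8.8}
    - {"tx": 0.1,"ty": -4.1,"tz": -0.49,"wx": 0,"wy": 0,"wz": 0,"hand": 8.8}
    - {"tx": 0.1,"ty": -4.1,"tz": -0.49,"wx": 0,"wy": 0,"wz": 0,"hand": 8.8}
    - {"tx": 0,"ty": 0,"tz": 0,"wx": 0,"wy": 0,"wz": 0,"hand": 8.8}

```text
t: 0.98
position: [0.5573, 0.3322, 0.2288]
eef_rot: [-0.896, 1.379, 0.892]
ft_force: [-0.5, 0.7, -0.3]
width: 1.0
```

Request:
jog_arm:
  plan:
    - {"tx": 0,"ty": -4.1,"tz": -0.49,"wx": 0,"wy": 0,"wz": 0,"hand": 8.8}
    - {"tx": 0,"ty": 0,"tz": 0,"wx": 0,"wy": 0,"wz": 0,"hand": 8.8}
    - {"tx": 0,"ty": 0,"tz": 0,"wx": 0,"wy": 0,"wz": 0,"hand": 8.8}
    - {"tx": 0,"ty": 0,"tz": 0,"wx": 0,"wy": 0,"wz": 0,"hand": 8.8}

```text
t: 1.32
position: [0.5865, 0.3163, 0.2291]
eef_rot: [-0.898, 1.379, 0.899]
ft_force: [-0.2, 0.3, 0.3]
width: 0.999
```

Run:
```python
from h import *
s=ctrl.sense();print(s["t"],s["position"],R.from_rotvec(s["eef_rot"]).as_matrix().round(3).tolist())
K,d,T=c=cal("wrist");i=ctrl.snapshot("wrist");np.savez("w1",K=K,d=d,T=T)
cv2.imwrite("pics/w1.png",i);print(-T[:3,:3].T@T[:3,3]);print(proj("wrist",[[.5427,.335,.072],[.5499,.3336,.072]],c))
```

```text
1.3167 [0.58652646 0.3163418  0.22911107] [[-0.001, -0.915, 0.403], [0.0, 0.403, 0.915], [-1.0, 0.001, -0.001]]
[0.52284679 0.34636091 0.3750809 ]
[[315.24687695 142.64655736]
 [316.77129611 149.46483968]]
```

View pics/w1.png

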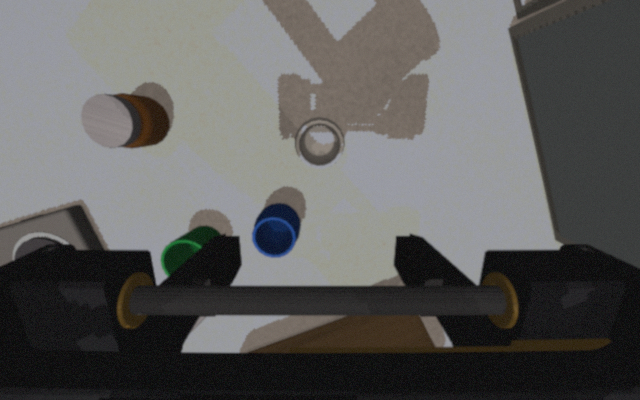

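Mouth ring centre at about (320.5,140.5), spanning columns 297–344; the blue cup is clear of the jaw line.

Run:
```python
from h import *
w=np.load("w1.npz");c=[w[k] for k in "KdT"]
m=pix2z("wrist",[(320.5,140.5)],.072,c)[0];b=pix2z("wrist",[(274,236)],.072,c)[0];print(m,b)
for r in((297,140.5),(344,140.5),(320.5,117),(320.5,164)): print(np.linalg.norm(pix2z("wrist",[r],.072,c)[0]-m))
s=ctrl.sense();print("cm tool",R.from_rotvec(s["eef_rot"]).as_matrix().T@(np.r_[m[:2],.021]-s["position"])*100)
```

```text
[0.54289171 0.34099284 0.072     ] [0.62112709 0.24778822 0.072     ]
0.024875455491616207
0.024873763710969433
0.023891034105276297
0.024953425024692097
cm tool [20.84202678  4.91703592  0.48065242]
```

Request:
jog_arm:
  plan:
    - {"tx": 0,"ty": 2.45,"tz": 0.2,"wx": 0,"wy": 0,"wz": 0,"hand": 8.8}
    - {"tx": 0,"ty": 2.45,"tz": 0.2,"wx": 0,"wy": 0,"wz": 0,"hand": 8.8}
    - {"tx": 2.8,"ty": 0,"tz": 0,"wx": 0,"wy": 0,"wz": 0,"hand": 8.8}
    - {"tx": 2.8,"ty": 0,"tz": 0,"wx": 0,"wy": 0,"wz": 0,"hand": 8.8}
    - {"tx": 2.8,"ty": 0,"tz": 0,"wx": 0,"wy": 0,"wz": 0,"hand": 8.8}
    - {"tx": 2.8,"ty": 0,"tz": 0,"wx": 0,"wy": 0,"wz": 0,"hand": 8.8}
    - {"tx": 2.8,"ty": 0,"tz": 0,"wx": 0,"wy": 0,"wz": 0,"hand": 8.8}
    - {"tx": 2.8,"ty": 0,"tz": 0,"wx": 0,"wy": 0,"wz": 0,"hand": 8.8}
    - {"tx": 2.0,"ty": 0,"tz": 0,"wx": 0,"wy": 0,"wz": 0,"hand": 8.8}
    - {"tx": 2.0,"ty": 0,"tz": 0,"wx": 0,"wy": 0,"wz": 0,"hand": 8.8}

```text
t: 2.2
position: [0.5421, 0.3406, 0.0204]
eef_rot: [-0.9, 1.378, 0.9]
ft_force: [-0.1, -0.2, -0.6]
width: 0.995
```

Request:
jog_arm:
  plan:
    - {"tx": 0,"ty": 0,"tz": 0,"wx": 0,"wy": 0,"wz": 0,"hand": 8.8}
    - {"tx": 0,"ty": 0,"tz": 0,"wx": 0,"wy": 0,"wz": 0,"hand": 8.8}

```text
t: 2.37
position: [0.5421, 0.3401, 0.021]
eef_rot: [-0.899, 1.38, 0.9]
ft_force: [0.7, 0.0, 0.3]
width: 0.998
```

Request:
jog_arm:
  plan:
    - {"tx": 0,"ty": 0,"tz": 0,"wx": 0,"wy": 0,"wz": 0,"hand": 5}
    - {"tx": 0,"ty": 0,"tz": 0,"wx": 0,"wy": 0,"wz": 0,"hand": 5}
    - {"tx": 0,"ty": 0,"tz": 0,"wx": 0,"wy": 0,"wz": 0,"hand": 5}
    - {"tx": 0,"ty": 0,"tz": 0,"wx": 0,"wy": 0,"wz": 0,"hand": 5}
    - {"tx": 0,"ty": 0,"tz": 0,"wx": 0,"wy": 0,"wz": 0,"hand": 5}
    - {"tx": 0,"ty": 0,"tz": 0,"wx": 0,"wy": 0,"wz": 0,"hand": 5}
    - {"tx": 0,"ty": 0,"tz": 0,"wx": 0,"wy": 0,"wz": 0,"hand": 5}
    - {"tx": 0,"ty": 0,"tz": 0,"wx": 0,"wy": 0,"wz": 0,"hand": 5}
  grip_force: 20

```text
t: 3.03
position: [0.5444, 0.3395, 0.0227]
eef_rot: [-0.899, 1.377, 0.898]
ft_force: [-1.6, -2.0, 5.7]
width: 0.634
```

Request:
jog_arm:
  plan:
    - {"tx": 0,"ty": 0,"tz": 0,"wx": 0,"wy": 0,"wz": 0,"hand": 5}
    - {"tx": -1,"ty": 0,"tz": 0,"wx": 0,"wy": 0,"wz": 0,"hand": 5}
    - {"tx": -2,"ty": 0,"tz": 0,"wx": 0,"wy": 0,"wz": 0,"hand": 5}
    - {"tx": -3,"ty": 0,"tz": 0,"wx": 0,"wy": 0,"wz": 0,"hand": 5}
    - {"tx": -3,"ty": 0,"tz": 0,"wx": 0,"wy": 0,"wz": 0,"hand": 5}
    - {"tx": -3,"ty": 0,"tz": 0,"wx": 0,"wy": 0,"wz": 0,"hand": 5}
    - {"tx": -3,"ty": 0,"tz": 0,"wx": 0,"wy": 0,"wz": 0,"hand": 5}
    - {"tx": 0,"ty": 0,"tz": 0,"wx": 0,"wy": 0,"wz": 0,"hand": 5}
    - {"tx": 0,"ty": 0,"tz": 0,"wx": 0,"wy": 0,"wz": 0,"hand": 5}

```text
t: 3.78
position: [0.5449, 0.3401, 0.1737]
eef_rot: [-0.899, 1.373, 0.897]
ft_force: [-0.2, 0.1, -2.6]
width: 0.643
```

Run:
```python
from h import *
s=ctrl.sense();print(s["t"],s["position"],s["ft_force"],s["width"])
K,d,T=c=cal("wrist");i=ctrl.snapshot("wrist");j=ctrl.snapshot("scene");t=ctrl.snapshot("top")
cv2.imwrite("pics/w2.png",i)
g=np.float32(s["position"])
u=proj("scene",g+[0,0,.02])[0];v=proj("top",g+[0,0,.02])[0];print(u,v)
f=lambda im,u,k:cv2.resize(im[max(int(u[1])-37,0):,max(int(u[0])-50,0):][:75,:100],(400,300),interpolation=cv2.INTER_CUBIC)
cv2.imwrite("pics/c2.png",np.vstack([np.hstack([f(j,u,4),f(t,v,4)]),np.hstack([cv2.resize(i,(400,250)),np.zeros((250,400,3),'uint8')])]))
```

```text
3.7833 [0.54494787 0.34012146 0.17374533] [-0.16304125  0.090817   -2.62383827] 0.6425813157992082
[452.65233354 124.53684559] [158.93984946 212.56763396]
```

View pics/c2.png

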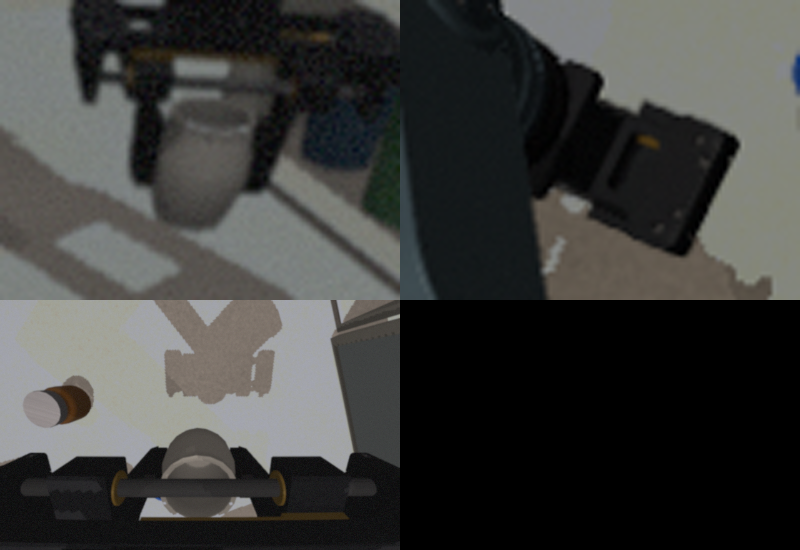

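The mate is held: -2.6 N matches its weight. It looks a little tilted in the scene view, so I'll overlay upright and tilted models to measure it.

```bash
cat > ov.py <<'E'
from h import *
s=ctrl.sense();M=R.from_rotvec(s["eef_rot"]).as_matrix();p=s["position"]
i=ctrl.snapshot("wrist");j=ctrl.snapshot("scene")
a=np.linspace(0,2*np.pi,60)
def model(t): # tilt about jaw axis through grasp point; local up = -tool x
    out=[]
    for h,r in((.0,.021),(.036,.029),(.072,.026)):
        q=np.c_[-(h-.0225-.019)*np.ones(60),r*np.cos(a),r*np.sin(a)]  # rel. grasp pt in tool
        q=R.from_rotvec([0,0,np.radians(t)]).apply(q)+[-.019,0,0]
        out.append(p+q@M.T)
    return out
def draw(im,n,x,y,w,h,k):
    c=cal(n);o=np.clip(cv2.resize(im[y:y+h,x:x+w],None,fx=k,fy=k,interpolation=cv2.INTER_CUBIC)*1.8,0,255).astype('uint8')
    for t,col in((0,(0,0,255)),(12,(0,220,0)),(-12,(255,80,0))):
        for P in model(t): cv2.polylines(o,[np.int32((proj(n,P,c)-[x,y]+.5)*k)],True,col,1)
    return o
u=proj("scene",p)[0].astype(int)
A=draw(i,"wrist",200,200,240,180,2.5)[:450,:600];B=draw(j,"scene",u[0]-25,u[1]-37,50,75,8)
B=cv2.resize(B,(300,450))
cv2.imwrite("pics/c3.png",cv2.resize(np.hstack([A,B]),(800,400)))
E
python3 ov.py
```

```text
(no output)
```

View pics/c3.png

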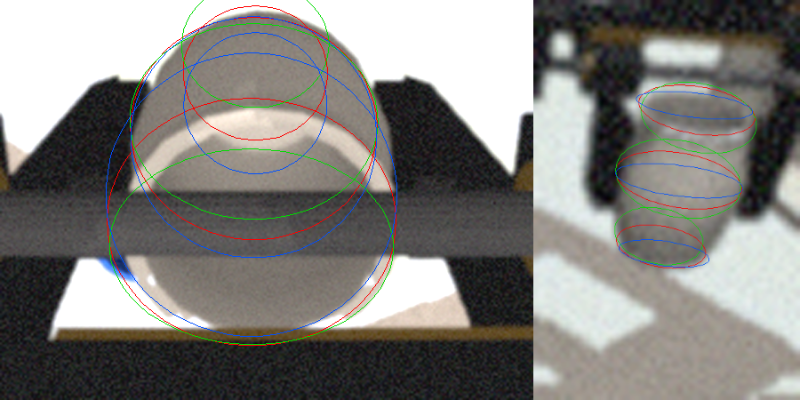

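The mate is upright: the wrist ring at x 130–393, y 105–335 matches the untilted red model, perhaps a few mm low in the grip. Next I'll carry it over and stop past the plate so the wrist camera sees the plate and wheel.

Request:
jog_arm:
  plan:
    - {"tx": 0,"ty": -1,"tz": -1.6,"wx": 0,"wy": 0,"wz": 0,"hand": 5}
    - {"tx": 0,"ty": -2,"tz": -3.17,"wx": 0,"wy": 0,"wz": 0,"hand": 5}
    - {"tx": 0,"ty": -2,"tz": -3.17,"wx": 0,"wy": 0,"wz": 0,"hand": 5}
    - {"tx": 0,"ty": -2,"tz": -3.17,"wx": 0,"wy": 0,"wz": 0,"hand": 5}
    - {"tx": 0,"ty": -2,"tz": -3.17,"wx": 0,"wy": 0,"wz": 0,"hand": 5}
    - {"tx": 0,"ty": -2,"tz": -3.17,"wx": 0,"wy": 0,"wz": 0,"hand": 5}
    - {"tx": 0,"ty": -2,"tz": -3.17,"wx": 0,"wy": 0,"wz": 0,"hand": 5}
    - {"tx": 0,"ty": -2,"tz": -3.17,"wx": 0,"wy": 0,"wz": 0,"hand": 5}
    - {"tx": 0,"ty": -2,"tz": -3.17,"wx": 0,"wy": 0,"wz": 0,"hand": 5}
    - {"tx": 0,"ty": -2,"tz": -3.17,"wx": 0,"wy": 0,"wz": 0,"hand": 5}

```text
t: 4.87
position: [0.5956, -0.0144, 0.1702]
eef_rot: [-0.897, 1.379, 0.9]
ft_force: [1.3, 0.2, -2.4]
width: 0.642
```

Request:
jog_arm:
  plan:
    - {"tx": 0,"ty": -2,"tz": -3.17,"wx": 0,"wy": 0,"wz": 0,"hand": 5}
    - {"tx": 0,"ty": -2,"tz": -3.17,"wx": 0,"wy": 0,"wz": 0,"hand": 5}
    - {"tx": 0,"ty": -1,"tz": -1.6,"wx": 0,"wy": 0,"wz": 0,"hand": 5}
    - {"tx": 0,"ty": 0,"tz": 0,"wx": 0,"wy": 0,"wz": 0,"hand": 5}
    - {"tx": 0,"ty": 0,"tz": 0,"wx": 0,"wy": 0,"wz": 0,"hand": 5}

```text
t: 5.28
position: [0.6094, -0.1065, 0.1701]
eef_rot: [-0.895, 1.38, 0.899]
ft_force: [0.2, 0.3, -2.8]
width: 0.644
```

Run:
```python
from h import *
s=ctrl.sense();print(s["t"],s["position"],s["ft_force"],s["width"])
K,d,T=c=cal("wrist");i=ctrl.snapshot("wrist");np.savez("w3",K=K,d=d,T=T)
cv2.imwrite("pics/w3.png",np.clip(i*1.5,0,255).astype('uint8')); print(proj("wrist",[[.5444,-.0777,.034]],c))
```

```text
5.2833 [ 0.60944087 -0.10651267  0.17009792] [ 0.23760788  0.30369468 -2.79306764] 0.6443816808023762
[[315.57859367 119.80465606]]
```

View pics/w3.png

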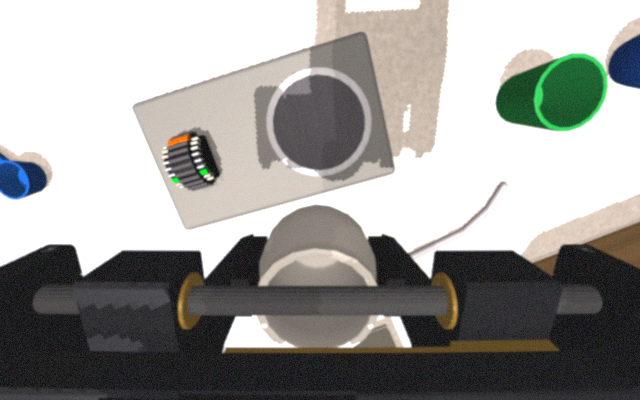

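Plate ring centre at about (318.5,121.5); orange rib at about (178,140), green marks at (176,180) and (204,174).

Run:
```python
from h import *
w=np.load("w3.npz");c=[w[k] for k in "KdT"]
p=pix2z("wrist",[(318.5,121.5)],.034,c)[0]
k=pix2z("wrist",[(135,106),(365,33),(394,171),(188,228)],.028,c);print("plate",p,k.round(4).tolist())
ws=[k[1]-k[0],k[2]-k[3]];print([np.linalg.norm(e) for e in ws]);yaw=np.mean([np.arctan2(-e[0],e[1]) for e in ws]);print("yaw",np.degrees(yaw),k.mean(0))
for yaw in(yaw,-.133):
  Rz=R.from_euler("z",yaw).as_matrix();o=p-Rz@np.array([0,.055,.034]);print("o",o)
  f=lambda a,y,r:o+Rz@[r*np.sin(np.radians(a)),-.075+y,.036+r*np.cos(np.radians(a))]
  for a in range(-60,1,15):print(a,proj("wrist",[f(a,0,.028)],c)[0].round(1))
  print("green",proj("wrist",[f(30,-.013,.022),f(30,.013,.022)],c).round(1).tolist())
s=ctrl.sense();print("cm",R.from_rotvec(s["eef_rot"]).as_matrix().T@(np.r_[p[:2],.075]-s["position"])*100)
im=cv2.imread("pics/w3.png")[120:200,150:230];cv2.imwrite("pics/c4.png",cv2.resize(im,(560,560),interpolation=cv2.INTER_CUBIC))
```

```text
plate [ 0.5469881  -0.07575468  0.034     ] [[0.4601, -0.2344, 0.028], [0.4924, -0.0051, 0.028], [0.6238, -0.024, 0.028], [0.592, -0.2528, 0.028]]
[np.float64(0.2315971974271817), np.float64(0.23096334272639057)]
yaw -7.971203923047067 [ 0.54210594 -0.12908642  0.028     ]
o [ 5.39360954e-01 -1.30223265e-01  2.77555756e-17]
-60 [176.9 135.6]
-45 [175.8 140.7]
-30 [175.9 147.3]
-15 [177.4 154.9]
0 [180.1 162.8]
green [[176.6, 176.3], [202.0, 168.8]]
o [ 5.39694647e-01 -1.30268951e-01  2.77555756e-17]
-60 [177.1 136.4]
-45 [176.  141.6]
-30 [176.2 148.2]
-15 [177.8 155.8]
0 [180.5 163.6]
green [[177.0, 177.2], [202.3, 169.5]]
cm [9.54140682 6.87455873 0.178598  ]
```

View pics/c4.png

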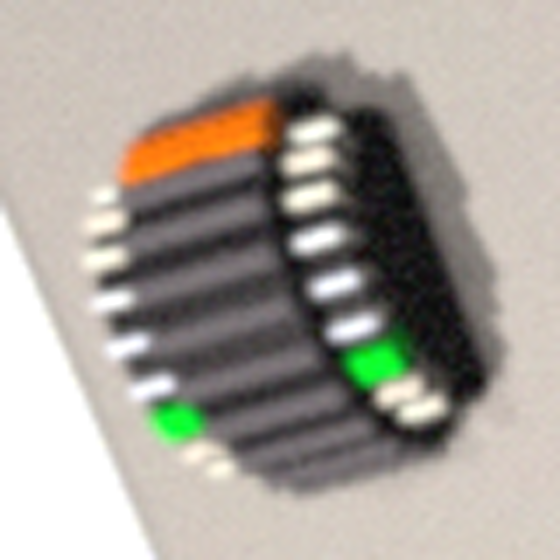

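Orange lies at the first mark (six white marks before green on both cheeks), so the wheel is at click 0 and needs six clicks. First I place the mate.

Request:
jog_arm:
  plan:
    - {"tx": 0,"ty": 2.3,"tz": 0.03,"wx": 0,"wy": 0,"wz": 0,"hand": 5}
    - {"tx": 0,"ty": 2.3,"tz": 0.03,"wx": 0,"wy": 0,"wz": 0,"hand": 5}
    - {"tx": 0,"ty": 2.3,"tz": 0.04,"wx": 0,"wy": 0,"wz": 0,"hand": 5}
    - {"tx": 2,"ty": 0,"tz": 0,"wx": 0,"wy": 0,"wz": 0,"hand": 5}
    - {"tx": 2,"ty": 0,"tz": 0,"wx": 0,"wy": 0,"wz": 0,"hand": 5}
    - {"tx": 2,"ty": 0,"tz": 0,"wx": 0,"wy": 0,"wz": 0,"hand": 5}
    - {"tx": 2,"ty": 0,"tz": 0,"wx": 0,"wy": 0,"wz": 0,"hand": 5}
    - {"tx": 1,"ty": 0,"tz": 0,"wx": 0,"wy": 0,"wz": 0,"hand": 5}
    - {"tx": 0.5,"ty": 0,"tz": 0,"wx": 0,"wy": 0,"wz": 0,"hand": 5}
    - {"tx": 0,"ty": 0,"tz": 0,"wx": 0,"wy": 0,"wz": 0,"hand": 5}

```text
t: 6.17
position: [0.5466, -0.0757, 0.0756]
eef_rot: [-0.898, 1.378, 0.901]
ft_force: [-0.4, 0.4, -3.2]
width: 0.642
```

Request:
jog_arm:
  plan:
    - {"tx": 0.3,"ty": 0,"tz": 0,"wx": 0,"wy": 0,"wz": 0,"hand": 5}
    - {"tx": 0.3,"ty": 0,"tz": 0,"wx": 0,"wy": 0,"wz": 0,"hand": 5}
    - {"tx": 0.3,"ty": 0,"tz": 0,"wx": 0,"wy": 0,"wz": 0,"hand": 5}
    - {"tx": 0,"ty": 0,"tz": 0,"wx": 0,"wy": 0,"wz": 0,"hand": 5}

```text
t: 6.5
position: [0.5475, -0.0768, 0.0677]
eef_rot: [-0.899, 1.377, 0.898]
ft_force: [-0.1, 0.1, -2.5]
width: 0.64
```

Request:
jog_arm:
  plan:
    - {"tx": 0.2,"ty": 0,"tz": 0,"wx": 0,"wy": 0,"wz": 0,"hand": 5}
    - {"tx": 0.2,"ty": 0,"tz": 0,"wx": 0,"wy": 0,"wz": 0,"hand": 5}
    - {"tx": 0,"ty": 0,"tz": 0,"wx": 0,"wy": 0,"wz": 0,"hand": 5}

```text
t: 6.75
position: [0.5472, -0.0768, 0.0634]
eef_rot: [-0.898, 1.378, 0.899]
ft_force: [0.0, -0.6, -2.6]
width: 0.64
```

Request:
jog_arm:
  plan:
    - {"tx": 0.2,"ty": 0,"tz": 0,"wx": 0,"wy": 0,"wz": 0,"hand": 5}
    - {"tx": 0,"ty": 0,"tz": 0,"wx": 0,"wy": 0,"wz": 0,"hand": 5}

```text
t: 6.92
position: [0.5473, -0.0768, 0.0614]
eef_rot: [-0.898, 1.378, 0.899]
ft_force: [0.2, -0.2, -3.5]
width: 0.644
```

Request:
jog_arm:
  plan:
    - {"tx": 0.2,"ty": 0,"tz": 0,"wx": 0,"wy": 0,"wz": 0,"hand": 5}
    - {"tx": 0,"ty": 0,"tz": 0,"wx": 0,"wy": 0,"wz": 0,"hand": 5}

```text
t: 7.08
position: [0.5473, -0.0768, 0.0594]
eef_rot: [-0.898, 1.378, 0.899]
ft_force: [-0.3, 0.6, -3.1]
width: 0.642
```

Request:
jog_arm:
  plan:
    - {"tx": 0.15,"ty": 0,"tz": 0,"wx": 0,"wy": 0,"wz": 0,"hand": 5}
    - {"tx": 0,"ty": 0,"tz": 0,"wx": 0,"wy": 0,"wz": 0,"hand": 5}

```text
t: 7.25
position: [0.5473, -0.0768, 0.058]
eef_rot: [-0.898, 1.378, 0.899]
ft_force: [-0.1, 0.5, -4.3]
width: 0.641
```

Request:
jog_arm:
  plan:
    - {"tx": 0.1,"ty": 0,"tz": 0,"wx": 0,"wy": 0,"wz": 0,"hand": 5}
    - {"tx": 0,"ty": 0,"tz": 0,"wx": 0,"wy": 0,"wz": 0,"hand": 5}

```text
t: 7.42
position: [0.5474, -0.0768, 0.0571]
eef_rot: [-0.898, 1.377, 0.899]
ft_force: [0.1, -0.8, -2.5]
width: 0.639
```

Request:
jog_arm:
  plan:
    - {"tx": 0.1,"ty": 0,"tz": 0,"wx": 0,"wy": 0,"wz": 0,"hand": 5}
    - {"tx": 0,"ty": 0,"tz": 0,"wx": 0,"wy": 0,"wz": 0,"hand": 5}

```text
t: 7.58
position: [0.5476, -0.0769, 0.0567]
eef_rot: [-0.899, 1.377, 0.898]
ft_force: [-2.2, 0.5, 2.7]
width: 0.642
```

Request:
jog_arm:
  plan:
    - {"tx": 0.1,"ty": 0,"tz": 0,"wx": 0,"wy": 0,"wz": 0,"hand": 5}
    - {"tx": 0,"ty": 0,"tz": 0,"wx": 0,"wy": 0,"wz": 0,"hand": 5}

```text
t: 7.75
position: [0.5477, -0.0769, 0.0566]
eef_rot: [-0.899, 1.377, 0.898]
ft_force: [-5.9, 1.1, 11.3]
width: 0.643
```

Contact is at TCP z 0.0567, as nominal. I'll ease off 1 mm, release and retreat upward.

Request:
jog_arm:
  plan:
    - {"tx": -0.1,"ty": 0,"tz": 0,"wx": 0,"wy": 0,"wz": 0,"hand": 5}
    - {"tx": 0,"ty": 0,"tz": 0,"wx": 0,"wy": 0,"wz": 0,"hand": 6.6}
    - {"tx": 0,"ty": 0,"tz": 0,"wx": 0,"wy": 0,"wz": 0,"hand": 7.6}
    - {"tx": 0,"ty": 0,"tz": 0,"wx": 0,"wy": 0,"wz": 0,"hand": 8.8}
    - {"tx": 0,"ty": 0,"tz": 0,"wx": 0,"wy": 0,"wz": 0,"hand": 8.8}
    - {"tx": 0,"ty": 0,"tz": 0,"wx": 0,"wy": 0,"wz": 0,"hand": 8.8}
    - {"tx": 0,"ty": 0,"tz": 0,"wx": 0,"wy": 0,"wz": 0,"hand": 8.8}

```text
t: 8.33
position: [0.5475, -0.0768, 0.0561]
eef_rot: [-0.898, 1.377, 0.898]
ft_force: [0.8, -0.2, 0.7]
width: 0.994
```

Request:
jog_arm:
  plan:
    - {"tx": -1,"ty": 0,"tz": 0,"wx": 0,"wy": 0,"wz": 0,"hand": 8.8}
    - {"tx": -2,"ty": 0,"tz": 0,"wx": 0,"wy": 0,"wz": 0,"hand": 8.8}
    - {"tx": -2.5,"ty": 0,"tz": 0,"wx": 0,"wy": 0,"wz": 0,"hand": 8.8}
    - {"tx": -2.5,"ty": 0,"tz": 0,"wx": 0,"wy": 0,"wz": 0,"hand": 8.8}
    - {"tx": -2,"ty": 0,"tz": 0,"wx": 0,"wy": 0,"wz": 0,"hand": 8.8}
    - {"tx": 0,"ty": 0,"tz": 0,"wx": 0,"wy": 0,"wz": 0,"hand": 8.8}
    - {"tx": 0,"ty": 0,"tz": 0,"wx": 0,"wy": 0,"wz": 0,"hand": 8.8}

```text
t: 8.92
position: [0.5484, -0.0772, 0.158]
eef_rot: [-0.901, 1.375, 0.896]
ft_force: [0.6, 0.6, -0.3]
width: 1.002
```

Run:
```python
from h import *
o=np.array([.5388,-.131,0]);Rz=R.from_euler("z",-.136).as_matrix()
w=o+Rz@[0,-.075,.064];s=ctrl.sense();M=R.from_rotvec(s["eef_rot"]).as_matrix()
print("wheel_top",w,s["position"],"cm to 5 cm above:",M.T@(w+[0,0,.05]-s["position"])*100)
print("angle jaw->warmer y about z:",-.136+np.pi/2-np.arctan2(M[1,2],M[0,2]))
```

```text
wheel_top [ 0.52863141 -0.20530747  0.064     ] [ 0.54843296 -0.0771722   0.15803   ] cm to 5 cm above: [  4.41246359  -3.33487692 -12.52607855]
angle jaw->warmer y about z: 0.27872291632601964
```

Request:
jog_arm:
  plan:
    - {"tx": 0,"ty": 0,"tz": 0,"wx": -0.093,"wy": 0,"wz": 0,"hand": 0}
    - {"tx": 0,"ty": 0,"tz": 0,"wx": -0.093,"wy": 0,"wz": 0,"hand": 0}
    - {"tx": 0,"ty": 0,"tz": 0,"wx": -0.093,"wy": 0,"wz": 0,"hand": 0}
    - {"tx": 0,"ty": 0.2,"tz": -2.59,"wx": 0,"wy": 0,"wz": 0,"hand": 0}
    - {"tx": 0,"ty": 0.2,"tz": -2.59,"wx": 0,"wy": 0,"wz": 0,"hand": 0}
    - {"tx": 0,"ty": 0.2,"tz": -2.59,"wx": 0,"wy": 0,"wz": 0,"hand": 0}
    - {"tx": 0,"ty": 0.2,"tz": -2.59,"wx": 0,"wy": 0,"wz": 0,"hand": 0}
    - {"tx": 0,"ty": 0.2,"tz": -2.59,"wx": 0,"wy": 0,"wz": 0,"hand": 0}
    - {"tx": 2,"ty": 0,"tz": 0,"wx": 0,"wy": 0,"wz": 0,"hand": 0}
    - {"tx": 0,"ty": 0,"tz": 0,"wx": 0,"wy": 0,"wz": 0,"hand": 0}

```text
t: 9.75
position: [0.5172, -0.2037, 0.1321]
eef_rot: [-1.101, 1.273, 1.112]
ft_force: [-0.9, 0.9, -0.8]
width: 0.268
```

Request:
jog_arm:
  plan:
    - {"tx": 2,"ty": 0,"tz": 0,"wx": 0,"wy": 0,"wz": 0,"hand": 0}
    - {"tx": 2,"ty": 0,"tz": 0,"wx": 0,"wy": 0,"wz": 0,"hand": 0}
    - {"tx": 1.5,"ty": 0,"tz": 0,"wx": 0,"wy": 0,"wz": 0,"hand": 0}
    - {"tx": 1,"ty": 0,"tz": 0,"wx": 0,"wy": 0,"wz": 0,"hand": 0}
    - {"tx": 0,"ty": 0,"tz": 0,"wx": 0,"wy": 0,"wz": 0,"hand": 0}
    - {"tx": 0,"ty": 0,"tz": 0,"wx": 0,"wy": 0,"wz": 0,"hand": 0}

```text
t: 10.25
position: [0.5196, -0.203, 0.0707]
eef_rot: [-1.107, 1.271, 1.111]
ft_force: [-1.1, -0.3, 0.3]
width: 0.006
```

```bash
cat > w.py <<'E'
from h import *
s=ctrl.sense();M=R.from_rotvec(s["eef_rot"]).as_matrix();Rz=R.from_euler("z",-.136).as_matrix()
print(s["t"],"in warmer mm",(Rz.T@(s["position"]-[.5388,-.131,0])*1000).round(1),"F warmer",(Rz.T@s["ft_force"]).round(1),s["width"].round(3));print((Rz.T@M).round(3).tolist())
E
python3 w.py
```

```text
Traceback (most recent call last):
  File "w.py", line 3, in <module>
    print(s["t"],"in warmer mm",(Rz.T@(s["position"]-[.5388,-.131,0])*1000).round(1),"F warmer",(Rz.T@s["ft_force"]).round(1),s["width"].round(3));print((Rz.T@M).round(3).tolist())
                                                                                                                              ^^^^^^^^^^^^^^^^
AttributeError: 'float' object has no attribute 'round'
```

Request:
jog_arm:
  plan:
    - {"tx": 0.5,"ty": 0,"tz": 0,"wx": 0,"wy": 0,"wz": 0,"hand": 0}
    - {"tx": 0,"ty": 0,"tz": 0,"wx": 0,"wy": 0,"wz": 0,"hand": 0}
    - {"tx": 0,"ty": 0,"tz": 0,"wx": 0,"wy": 0,"wz": 0,"hand": 0}

```text
t: 10.5
position: [0.5204, -0.2039, 0.0668]
eef_rot: [-1.109, 1.27, 1.108]
ft_force: [-0.2, -0.4, 0.3]
width: 0.004
```

Request:
jog_arm:
  plan:
    - {"tx": 0.2,"ty": 0,"tz": 0,"wx": 0,"wy": 0,"wz": 0,"hand": 0}
    - {"tx": 0,"ty": 0,"tz": 0,"wx": 0,"wy": 0,"wz": 0,"hand": 0}
    - {"tx": 0,"ty": 0,"tz": 0,"wx": 0,"wy": 0,"wz": 0,"hand": 0}

```text
t: 10.75
position: [0.5201, -0.2039, 0.0644]
eef_rot: [-1.109, 1.27, 1.108]
ft_force: [-0.4, 0.3, 0.6]
width: 0.005
```

Request:
jog_arm:
  plan:
    - {"tx": 0.15,"ty": 0,"tz": 0,"wx": 0,"wy": 0,"wz": 0,"hand": 0}
    - {"tx": 0,"ty": 0,"tz": 0,"wx": 0,"wy": 0,"wz": 0,"hand": 0}
    - {"tx": 0,"ty": 0,"tz": 0,"wx": 0,"wy": 0,"wz": 0,"hand": 0}

```text
t: 11.0
position: [0.5202, -0.204, 0.0631]
eef_rot: [-1.109, 1.27, 1.108]
ft_force: [-0.7, 0.9, 3.7]
width: 0.002
```

Request:
jog_arm:
  plan:
    - {"tx": 0.1,"ty": 0,"tz": 0,"wx": 0,"wy": 0,"wz": 0,"hand": 0}
    - {"tx": 0,"ty": 0,"tz": 0,"wx": 0,"wy": 0,"wz": 0,"hand": 0}
    - {"tx": 0,"ty": 0,"tz": 0,"wx": 0,"wy": 0,"wz": 0,"hand": 0}

```text
t: 11.25
position: [0.5203, -0.204, 0.062]
eef_rot: [-1.109, 1.27, 1.108]
ft_force: [-0.4, 0.5, 4.6]
width: 0.006
```

Pressed about 2 mm (4.6 N). Dragging about two clicks.

Request:
jog_arm:
  plan:
    - {"tx": 0,"ty": -0.2,"tz": 0,"wx": 0,"wy": 0,"wz": 0,"hand": 0}
    - {"tx": 0,"ty": -0.2,"tz": 0,"wx": 0,"wy": 0,"wz": 0,"hand": 0}
    - {"tx": 0,"ty": -0.2,"tz": 0,"wx": 0,"wy": 0,"wz": 0,"hand": 0}
    - {"tx": 0,"ty": -0.2,"tz": 0,"wx": 0,"wy": 0,"wz": 0,"hand": 0}
    - {"tx": 0,"ty": -0.2,"tz": 0,"wx": 0,"wy": 0,"wz": 0,"hand": 0}
    - {"tx": 0,"ty": -0.2,"tz": 0,"wx": 0,"wy": 0,"wz": 0,"hand": 0}
    - {"tx": 0,"ty": -0.2,"tz": 0,"wx": 0,"wy": 0,"wz": 0,"hand": 0}
    - {"tx": 0,"ty": -0.1,"tz": 0,"wx": 0,"wy": 0,"wz": 0,"hand": 0}
    - {"tx": 0,"ty": 0,"tz": 0,"wx": 0,"wy": 0,"wz": 0,"hand": 0}
    - {"tx": 0,"ty": 0,"tz": 0,"wx": 0,"wy": 0,"wz": 0,"hand": 0}

```text
t: 12.08
position: [0.5355, -0.2061, 0.0621]
eef_rot: [-1.109, 1.27, 1.108]
ft_force: [-0.1, 0.4, 5.0]
width: 0.008
```

Request:
jog_arm:
  plan:
    - {"tx": -0.5,"ty": 0,"tz": 0,"wx": 0,"wy": 0,"wz": 0,"hand": 0}
    - {"tx": -2,"ty": 0,"tz": 0,"wx": 0,"wy": 0,"wz": 0,"hand": 0}
    - {"tx": -3,"ty": -2,"tz": 0,"wx": 0,"wy": 0,"wz": 0,"hand": 0}
    - {"tx": -3,"ty": -3,"tz": 0,"wx": 0,"wy": 0,"wz": 0,"hand": 0}
    - {"tx": -2,"ty": -3,"tz": 0,"wx": 0,"wy": 0,"wz": 0,"hand": 0}
    - {"tx": 0,"ty": -2,"tz": 0,"wx": 0,"wy": 0,"wz": 0,"hand": 0}
    - {"tx": 0,"ty": 0,"tz": 0,"wx": 0,"wy": 0,"wz": 0,"hand": 0}
    - {"tx": 0,"ty": 0,"tz": 0,"wx": 0,"wy": 0,"wz": 0,"hand": 0}

```text
t: 12.75
position: [0.6334, -0.2189, 0.1653]
eef_rot: [-1.108, 1.271, 1.11]
ft_force: [-0.4, 0.6, 0.4]
width: 0.004
```

```bash
sed -i 's/,s\["width"\].round(3)/,s["width"]/' w.py
cat > look.py <<'E'
from h import *
import sys
n=sys.argv[1];c=cal("wrist");i=ctrl.snapshot("wrist");j=ctrl.snapshot("scene")
Rz=R.from_euler("z",-.136).as_matrix();o=np.array([.5388,-.131,0])
W=o+Rz@[0,-.075,.05];P=o+Rz@[0,.055,.06]
u=proj("wrist",[W],c)[0];v=proj("wrist",[P],c)[0];x=proj("scene",[P])[0];print(u,v,x)
def f(im,u,w,h,W,H):
    a=max(int(u[0])-w//2,0);b=max(int(u[1])-h//2,0)
    return cv2.resize(np.clip(im[b:b+h,a:a+w]*1.5,0,255).astype('uint8'),(W,H),interpolation=cv2.INTER_CUBIC)
R2=np.vstack([f(j,x,80,75,320,300),cv2.resize(np.clip(i*1.5,0,255).astype('uint8'),(320,200)),np.zeros((-20+0+0+0+0+0+0+0+0+0+0+0+0+0+0+0+0+0+0+20,320,3),'uint8')])
cv2.imwrite(f"pics/{n}.png",np.hstack([f(i,u,80,84,480,500),R2]))
E
sed -i 's/,np.zeros(.*uint8.)\])/])/' look.py; sed -n 13p look.py; python3 w.py; python3 look.py l1
```

```text
12.75 in warmer mm [105.7 -74.2 165.3] F warmer [-0.4  0.5  0.4] 0.003543965153607031
[[-0.001, -1.0, -0.001], [0.001, -0.001, 1.0], [-1.0, 0.001, 0.001]]
[315.03548873  77.49839312] [471.04847462  76.81077013] [292.97717761 194.41105899]
```

View pics/l1.png

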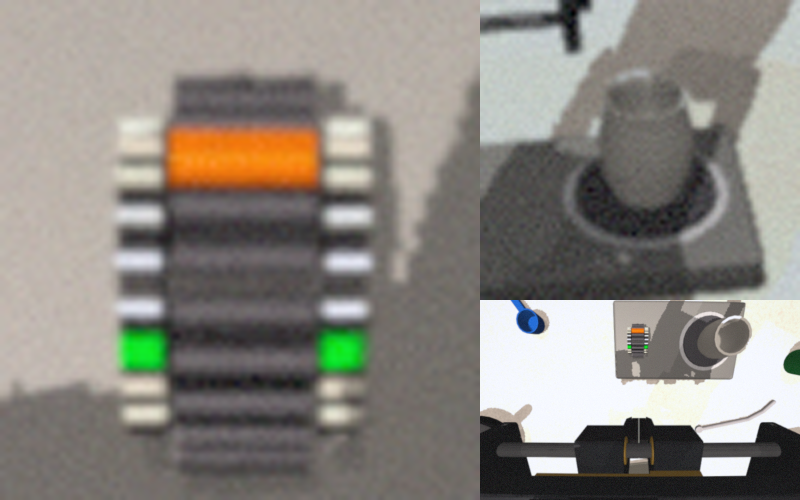

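The mate stands upright inside the plate ring, and the orange rib is now at the third mark (click 2), as intended. Two more identical strokes follow.

Request:
jog_arm:
  plan:
    - {"tx": 0,"ty": 3,"tz": 0,"wx": 0,"wy": 0,"wz": 0,"hand": 0}
    - {"tx": 0,"ty": 4,"tz": 0,"wx": 0,"wy": 0,"wz": 0,"hand": 0}
    - {"tx": 2,"ty": 3,"tz": 0,"wx": 0,"wy": 0,"wz": 0,"hand": 0}
    - {"tx": 3,"ty": 1.5,"tz": 0,"wx": 0,"wy": 0,"wz": 0,"hand": 0}
    - {"tx": 3,"ty": 0,"tz": 0,"wx": 0,"wy": 0,"wz": 0,"hand": 0}
    - {"tx": 1.5,"ty": 0,"tz": 0,"wx": 0,"wy": 0,"wz": 0,"hand": 0}
    - {"tx": 0,"ty": 0,"tz": 0,"wx": 0,"wy": 0,"wz": 0,"hand": 0}
    - {"tx": 0,"ty": 0,"tz": 0,"wx": 0,"wy": 0,"wz": 0,"hand": 0}

```text
t: 13.52
position: [0.5179, -0.203, 0.0702]
eef_rot: [-1.106, 1.271, 1.111]
ft_force: [0.0, -0.1, 1.3]
width: 0.006
```

```bash
python3 w.py
```

```text
13.5167 in warmer mm [-11.  -74.2  70.2] F warmer [ 0.  -0.1  1.3] 0.005962924883701666
[[-0.003, -1.0, 0.0], [0.001, 0.0, 1.0], [-1.0, 0.003, 0.001]]
```

Request:
jog_arm:
  plan:
    - {"tx": 0.3,"ty": -0.2,"tz": 0,"wx": 0,"wy": 0,"wz": 0,"hand": 0}
    - {"tx": 0.2,"ty": 0,"tz": 0,"wx": 0,"wy": 0,"wz": 0,"hand": 0}
    - {"tx": 0.15,"ty": 0,"tz": 0,"wx": 0,"wy": 0,"wz": 0,"hand": 0}
    - {"tx": 0.1,"ty": 0,"tz": 0,"wx": 0,"wy": 0,"wz": 0,"hand": 0}
    - {"tx": 0,"ty": 0,"tz": 0,"wx": 0,"wy": 0,"wz": 0,"hand": 0}
    - {"tx": 0,"ty": 0,"tz": 0,"wx": 0,"wy": 0,"wz": 0,"hand": 0}

```text
t: 14.02
position: [0.522, -0.2042, 0.0643]
eef_rot: [-1.11, 1.27, 1.108]
ft_force: [0.5, 0.7, 2.5]
width: 0.008
```

Request:
jog_arm:
  plan:
    - {"tx": 0.2,"ty": 0,"tz": 0,"wx": 0,"wy": 0,"wz": 0,"hand": 0}
    - {"tx": 0,"ty": 0,"tz": 0,"wx": 0,"wy": 0,"wz": 0,"hand": 0}
    - {"tx": 0,"ty": 0,"tz": 0,"wx": 0,"wy": 0,"wz": 0,"hand": 0}

```text
t: 14.27
position: [0.522, -0.2042, 0.0622]
eef_rot: [-1.109, 1.27, 1.108]
ft_force: [0.1, 0.6, 4.9]
width: 0.007
```

Request:
jog_arm:
  plan:
    - {"tx": 0,"ty": -0.2,"tz": 0,"wx": 0,"wy": 0,"wz": 0,"hand": 0}
    - {"tx": 0,"ty": -0.2,"tz": 0,"wx": 0,"wy": 0,"wz": 0,"hand": 0}
    - {"tx": 0,"ty": -0.2,"tz": 0,"wx": 0,"wy": 0,"wz": 0,"hand": 0}
    - {"tx": 0,"ty": -0.2,"tz": 0,"wx": 0,"wy": 0,"wz": 0,"hand": 0}
    - {"tx": 0,"ty": -0.2,"tz": 0,"wx": 0,"wy": 0,"wz": 0,"hand": 0}
    - {"tx": 0,"ty": -0.2,"tz": 0,"wx": 0,"wy": 0,"wz": 0,"hand": 0}
    - {"tx": 0,"ty": -0.2,"tz": 0,"wx": 0,"wy": 0,"wz": 0,"hand": 0}
    - {"tx": 0,"ty": -0.1,"tz": 0,"wx": 0,"wy": 0,"wz": 0,"hand": 0}
    - {"tx": 0,"ty": 0,"tz": 0,"wx": 0,"wy": 0,"wz": 0,"hand": 0}
    - {"tx": 0,"ty": 0,"tz": 0,"wx": 0,"wy": 0,"wz": 0,"hand": 0}

```text
t: 15.1
position: [0.5366, -0.2063, 0.0621]
eef_rot: [-1.109, 1.27, 1.108]
ft_force: [-1.1, 0.3, 5.3]
width: 0.003
```

Request:
jog_arm:
  plan:
    - {"tx": -0.5,"ty": 0,"tz": 0,"wx": 0,"wy": 0,"wz": 0,"hand": 0}
    - {"tx": -1,"ty": 0,"tz": 0,"wx": 0,"wy": 0,"wz": 0,"hand": 0}
    - {"tx": 0,"ty": 1.5,"tz": 0,"wx": 0,"wy": 0,"wz": 0,"hand": 0}
    - {"tx": 0,"ty": 0,"tz": 0,"wx": 0,"wy": 0,"wz": 0,"hand": 0}
    - {"tx": 0.8,"ty": 0,"tz": 0,"wx": 0,"wy": 0,"wz": 0,"hand": 0}
    - {"tx": 0,"ty": 0,"tz": 0,"wx": 0,"wy": 0,"wz": 0,"hand": 0}
    - {"tx": 0,"ty": 0,"tz": 0,"wx": 0,"wy": 0,"wz": 0,"hand": 0}

```text
t: 15.68
position: [0.5212, -0.2037, 0.0678]
eef_rot: [-1.107, 1.271, 1.11]
ft_force: [1.5, 0.3, 0.2]
width: 0.002
```

Request:
jog_arm:
  plan:
    - {"tx": 0.2,"ty": 0,"tz": 0,"wx": 0,"wy": 0,"wz": 0,"hand": 0}
    - {"tx": 0.2,"ty": 0,"tz": 0,"wx": 0,"wy": 0,"wz": 0,"hand": 0}
    - {"tx": 0.15,"ty": 0,"tz": 0,"wx": 0,"wy": 0,"wz": 0,"hand": 0}
    - {"tx": 0,"ty": 0,"tz": 0,"wx": 0,"wy": 0,"wz": 0,"hand": 0}
    - {"tx": 0,"ty": 0,"tz": 0,"wx": 0,"wy": 0,"wz": 0,"hand": 0}

```text
t: 16.1
position: [0.5218, -0.2041, 0.0635]
eef_rot: [-1.109, 1.27, 1.108]
ft_force: [-0.4, 0.3, 3.4]
width: 0.002
```

Request:
jog_arm:
  plan:
    - {"tx": 0.15,"ty": 0,"tz": 0,"wx": 0,"wy": 0,"wz": 0,"hand": 0}
    - {"tx": 0,"ty": 0,"tz": 0,"wx": 0,"wy": 0,"wz": 0,"hand": 0}
    - {"tx": 0,"ty": -0.2,"tz": 0,"wx": 0,"wy": 0,"wz": 0,"hand": 0}
    - {"tx": 0,"ty": -0.2,"tz": 0,"wx": 0,"wy": 0,"wz": 0,"hand": 0}
    - {"tx": 0,"ty": -0.2,"tz": 0,"wx": 0,"wy": 0,"wz": 0,"hand": 0}
    - {"tx": 0,"ty": -0.2,"tz": 0,"wx": 0,"wy": 0,"wz": 0,"hand": 0}
    - {"tx": 0,"ty": -0.2,"tz": 0,"wx": 0,"wy": 0,"wz": 0,"hand": 0}
    - {"tx": 0,"ty": -0.2,"tz": 0,"wx": 0,"wy": 0,"wz": 0,"hand": 0}
    - {"tx": 0,"ty": -0.2,"tz": 0,"wx": 0,"wy": 0,"wz": 0,"hand": 0}
    - {"tx": 0,"ty": -0.1,"tz": 0,"wx": 0,"wy": 0,"wz": 0,"hand": 0}

```text
t: 16.93
position: [0.5366, -0.2062, 0.0621]
eef_rot: [-1.109, 1.27, 1.108]
ft_force: [-2.0, -0.2, 5.1]
width: 0.002
```

Request:
jog_arm:
  plan:
    - {"tx": 0,"ty": 0,"tz": 0,"wx": 0,"wy": 0,"wz": 0,"hand": 0}
    - {"tx": 0,"ty": 0,"tz": 0,"wx": 0,"wy": 0,"wz": 0,"hand": 0}

```text
t: 17.1
position: [0.5364, -0.2062, 0.062]
eef_rot: [-1.109, 1.27, 1.108]
ft_force: [-0.6, 0.6, 5.3]
width: 0.006
```

Request:
jog_arm:
  plan:
    - {"tx": -0.5,"ty": 0,"tz": 0,"wx": 0,"wy": 0,"wz": 0,"hand": 0}
    - {"tx": -2,"ty": 0,"tz": 0,"wx": 0,"wy": 0,"wz": 0,"hand": 0}
    - {"tx": -3,"ty": -2,"tz": 0,"wx": 0,"wy": 0,"wz": 0,"hand": 0}
    - {"tx": -3,"ty": -3,"tz": 0,"wx": 0,"wy": 0,"wz": 0,"hand": 0}
    - {"tx": -2,"ty": -3,"tz": 0,"wx": 0,"wy": 0,"wz": 0,"hand": 0}
    - {"tx": 0,"ty": -2,"tz": 0,"wx": 0,"wy": 0,"wz": 0,"hand": 0}
    - {"tx": 0,"ty": 0,"tz": 0,"wx": 0,"wy": 0,"wz": 0,"hand": 0}
    - {"tx": 0,"ty": 0,"tz": 0,"wx": 0,"wy": 0,"wz": 0,"hand": 0}

```text
t: 17.77
position: [0.6348, -0.2192, 0.1654]
eef_rot: [-1.108, 1.271, 1.11]
ft_force: [-0.3, -1.1, -0.7]
width: 0.008
```

```bash
python3 w.py; python3 look.py l2
```

```text
17.7667 in warmer mm [107.1 -74.4 165.4] F warmer [-0.2 -1.1 -0.7] 0.007831171286556924
[[-0.001, -1.0, -0.001], [0.0, -0.001, 1.0], [-1.0, 0.001, 0.0]]
[315.21614665  75.72929922] [471.43148568  74.96789928] [292.97717761 194.41105899]
```

View pics/l2.png

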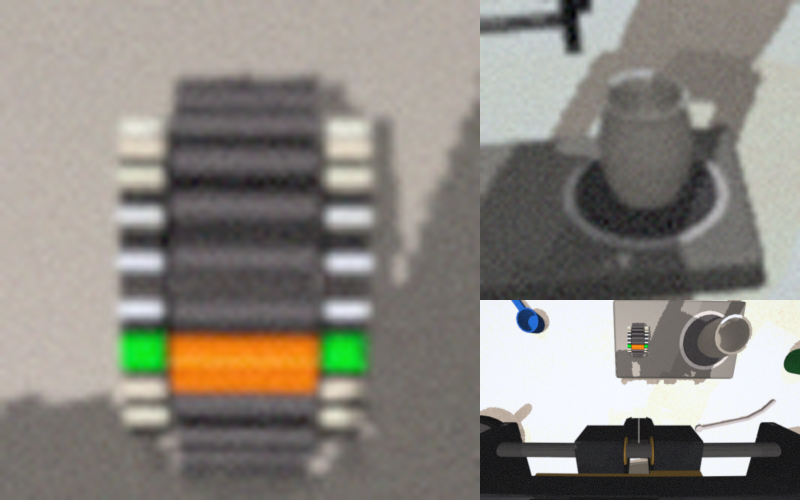

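The orange rib (y≈362) sits between the green marks (y≈350, and a rib there was seen at ≈358 before). The mate is upright in the ring and the arm is clear, so I'm handing in.

```bash
python3 -c "
from plant import ctrl
print(ctrl.close_job())"
```

```text
the job is handed in; nothing more can be done
None
```

The white mate is standing upright on the warmer's plate, and the thumbwheel has been rolled six clicks, so its orange rib sits between the green marks. I handed the job in at about 18 s; no verdict was reported.

**What I did:** I gripped the mate by its belly, set it on the plate and felt contact at the expected height. I then turned the wheel in three pressed drags of two clicks each, starting from click 0.

**Last checks:**
- **Mate:** it was upright with its foot inside the plate's ring, judged by eye in the scene view. I did not measure how far it is from the plate's centre.
- **Wheel:** in the wrist view the orange rib was level with the green marks, within the shift expected from the viewing angle.
- **Arm:** it was clear, about 10 cm from the wheel, and read only about 1 N, which is noise level.

**What disagreed or went unchecked:**
- Early on, the scene camera put the mate and plate 7–11 mm off the top camera in x. I went by the wrist camera, which agreed with the top camera to within about 6 mm.
- The held mate's mouth looked a few mm lower than expected, but contact at placing came at the nominal height.
- I did not measure whether the jar, green cup, scoop or bombilla moved; the arm only passed well above them.

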